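Reassemble the dusting shaker and take off only its dust cap

TASK

The dusting shaker is back from the wash in pieces. First press the open jar down into the empty well of the steel caddy until its flange lies flush on the deck, then set the sieve lid on the jar with its dust cap still on, lowering both together. Last, lift the cap off by itself, so that the mesh can dry while the sieve lid stays seated and undisturbed on the jar, and finish still holding the cap the right way up, at least 6 cm above the sieve lid; let nothing fall and leave everything else where it is.

Things in the scene. Friction and masses are not known exactly. Their poses are not given: they have to be found in the camera images.
- caddy: Fixed stainless caddy, 84 deep (its x) x 220 long (its y) x 68 mm high: a flat deck with two round wells 112 mm apart along its y axis, at y = -56 mm (empty) and y = +56 mm (a complete shaker stands in it). Origin: centre of its underside, on the table; z up. Its front, open between two rails, faces -x of its frame.
- well (a point): Centre of the mouth of the caddy's empty well, on top of the deck, 68 mm above the table; axes as the caddy. Well 57.5 mm in diameter, a loose fit for the 54 mm jar. Inside, 12 to 48 mm below the deck, two leaf clips (at caddy -x and +x) press on the jar: by its weight alone it stops about 29 mm short of home; about 5 to 12 N of steady push seats it.
- jar: Open steel jar upright on the table, 0.18 kg, 85 mm high. Diameters: body 54 (0 to 62 mm up, foot rounded), flange 70 (62 to 65), neck 56 outside and 50 inside (65 to 85). Origin: centre of underside, z up. Grasp across the neck, fingertips just above the flange. Seated, the flange lies on the deck: origin 62 mm below the well's mouth, rim 23 mm above the deck.
- sieve_lid: Steel inner lid, upright, wearing the dust cap, 0.09 kg. From below: plug 47 mm across (0 to 10 mm up; 1.5 mm play in the jar's neck), knurled collar 62 (10 to 28; rests on the jar's rim), sieve spigot 50 (28 to 51, inside the cap). Origin: centre of underside, z up. Gripped by the collar it carries the cap along. Seated, its origin is 75 mm above the jar's.
- dust_cap: White plastic outer lid, 0.04 kg: 58 mm across, 53 inside, 27 high, open below, slipped loosely over the sieve lid's spigot, resting on it by its weight alone. Origin: centre of its lower edge (28.5 mm above the sieve lid's origin while on), z up. Gripped by the skirt, fingertips above the collar, it lifts straight off alone and is clear after 23 mm.
- other_shaker: A second, complete shaker of the same shape with its cap on, standing loose in the other well; 130.5 mm tall, its top 136.5 mm above the table, 62 mm wide above the deck (flange 70 mm). Leave alone. Origin: centre of its underside.
- nozzle_a: bystander: steel piping nozzle, cone 27 mm wide, 45 mm high, standing; origin at the centre of its underside
- nozzle_b: bystander: steel piping nozzle, cone 27 mm wide, 50 mm high, standing; origin at the centre of its underside
- spice_jar: bystander: glass spice jar with black cap, 41 mm wide, 105 mm high; origin at the centre of its underside
- timer: bystander: wind-up kitchen timer, 68 mm wide, 54 mm high; origin at the centre of its underside
- thermometer: bystander: probe thermometer 193 mm long, 22 mm wide, 19 mm high, lying along its y axis; origin at the centre of its underside
Mind the look-alikes: they are no part of the job. Of the things shaped like the dust_cap, the white one is meant.

How it is judged:
On the way, in this order (a step that is already met when the one before it is completed fails the run):
1. the jar is pressed home in the empty well, its flange flush on the deck (z of jar in the frame of well below -0.06 m and horizontal distance between jar and well below 0.004 m and angle between jar's own z axis and vertical below 0.05 rad), for 0.2 s.
2. the sieve lid sits fully down on the seated jar with the dust cap still on it (all of step 1 and z of sieve_lid in the frame of jar between 0.072 and 0.0775 m and horizontal distance between sieve_lid and jar below 0.004 m and angle between sieve_lid's own z axis and vertical below 0.06 rad and z of dust_cap in the frame of sieve_lid between 0.025 and 0.031 m and horizontal distance between dust_cap and sieve_lid below 0.004 m), for 0.3 s.
3. the cap alone is lifted clear while the sieve lid stays seated (all of step 1 and z of sieve_lid in the frame of jar between 0.072 and 0.0775 m and horizontal distance between sieve_lid and jar below 0.004 m and angle between sieve_lid's own z axis and vertical below 0.06 rad and z of dust_cap in the frame of sieve_lid above 0.062 m), for 0.1 s.
At the end, for the whole second after the job is handed in: Jar home in the well (flange within 2 mm of the deck, 4 mm of the axis, upright); sieve lid seated on it (2.5 mm, 4 mm off centre, 3.5 degrees), at rest and untouched; the gripper holds the cap still, upright within 20 degrees, its edge 5.7 cm or more above the collar (all of step 1 and z of sieve_lid in the frame of jar between 0.072 and 0.0775 m and horizontal distance between sieve_lid and jar below 0.004 m and angle between sieve_lid's own z axis and vertical below 0.06 rad and z of dust_cap in the frame of sieve_lid above 0.0855 m and angle between dust_cap's own z axis and vertical below 0.35 rad and linear speed of dust_cap below 0.03 m/s and contact force between the fingers and dust_cap above 0.5 N and contact force between the fingers and sieve_lid below 0.05 N and linear speed of sieve_lid below 0.02 m/s); the arm keeps its last pose, push and grip.
It fails at once if the cap comes off the sieve lid while the sieve lid is not seated on the jar, or the sieve lid is lifted, tipped or shifted with the cap off ((z of dust_cap in the frame of sieve_lid above 0.038 m or horizontal distance between dust_cap and sieve_lid above 0.012 m) and not (z of sieve_lid in the frame of jar below 0.079 m and horizontal distance between sieve_lid and jar below 0.005 m and angle between sieve_lid's own z axis and vertical below 0.1 rad)).
It fails at once if the jar, the capped sieve lid or the cap is let fall ((linear speed of jar above 0.7 m/s and contact force between the fingers and jar below 0.05 N) or (linear speed of sieve_lid above 0.7 m/s and contact force between the fingers and sieve_lid below 0.05 N and contact force between the fingers and dust_cap below 0.05 N) or (linear speed of dust_cap above 0.7 m/s and contact force between the fingers and sieve_lid below 0.05 N and contact force between the fingers and dust_cap below 0.05 N)).
It fails at once if the other shaker is pulled up or knocked (distance of other_shaker from where it was at the start of the episode above 0.012 m or angle between other_shaker's own z axis and vertical above 0.2 rad).
It fails at once if a bystander is displaced by more than 40 mm (distance of any of nozzle_a, nozzle_b, spice_jar, timer, thermometer from where it was at the start of the episode above 0.04 m).
It also fails if it takes over 72 s, if anything falls off the work surface, if the arm or the gripper's body presses on something with over 40 N, if the wrist force passes 120 N, or if a joint passes its speed limit or range.

ROBOT

A 6-joint arm with a two-finger parallel gripper is mounted at the origin on a cart in front of the work surface, level with it; the furniture and walls round the work are solid. World frame = base frame: x ahead of the robot, y to its left, z up, the work surface at z = 0. Lengths are in m, angles in rad, forces in N, time in s.
With the tool pointing down it reaches from about 0.25 to 0.775 m from the base axis. Payload 4 kg.
Tool frame: the origin (TCP) lies midway between the tips of the shut fingers; the grasp point (between the pads) lies 19 mm behind it; z points along the fingers, y is the line along which they close (so a half turn about z gives the same grasp; the last joint's range is limited). The gripper opens to 94 mm and grips with 3 to 60 N. Pads are 16 mm wide; open, the fingers measure 119 mm over their backs; the gripper's body (75 mm by 177 mm) begins 78 mm behind the grasp point.
Start: joints at [-1.426, 0.087, 1.371, -0, 1.684, -0.103], TCP at [0.135, -0.533, 0.206] pointing down, gripper open.
Joint ranges: [-3.1, 3.1], [-0.76, 2.03], [0.27, 2.55], [-1.08, 4.22], [0.17, 2.65], [-2.57, 2.57]. Speed limits (rad/s): [2.79, 2.79, 3.14, 3.14, 3.14, 3.14].

INTERFACE

Orientations are given as [roll, pitch, yaw] about the fixed x, y, z axes, in that order (R = Rz(yaw) Ry(pitch) Rx(roll)).
In Python, from bench import robot gives the robot as it stands.
- The arm moves only by the tool servo_tool, never from a script. Its argument "moves" is a list of rows, each a list of 5 numbers: the shift along the tool's x, y, z in units of 25 mm (1.0 is 25 mm), then the turn about the tool's z in units of 6 degrees (1.0 is 6 degrees), then the closure, from 0 (fully open) to 1 (shut). In form: [[dx, dy, dz, yaw, gripper], ...]. A call has 1 to 10 rows; each row is the pose to reach, as a shift and turn from the pose commanded when the call began, along the tool's axes at that moment; what a row does not reach only later rows make up. A row lasts 1/12 s, in which the tool goes at most 41.7 mm and 7.16 degrees, less where a joint would pass 70% of its speed; a pose out of reach is approached as far as the arm can. A call with a gripper value outside its range is refused whole. The fingers move at their own pace and stop on an object; the grip force is fixed at half the most. Time passes only in rows, so rows that repeat a pose let the fingers close. It gives the time, the measured TCP pose, the force, the opening and the grip force at its end, in the units of the state.
- robot.get_obs(): the state, without advancing time (a new reading comes with each control period).
- robot.snapshot(name): name is "side" or "top"; returns a dict with "image" (400x640x3 uint8, blue, green, red), "fx", "fy", "cx", "cy" (pixels), "eye" and "orientation" of the camera in the world. Camera axes: x right, y down, z forward; pixel columns grow to the right and rows downward; lengths in m; the calibration is good to about 2 mm. A picture is of the moment at which its call begins. There is no depth.
- robot.close_job(): hands the job in; it is judged then, once.
The state is a dict: "time": time; "joint_positions": joint angles; "qvel": joint speeds; "joint_torque": joint torques, N m; "tool_pos": TCP position; "ee_rot": TCP orientation; "wrist_force": force on the tool from outside, world axes, zero at the start; "wrist_torque": the same for the moment, N m; "width": finger opening in m; "finger_force": force on a finger pad.
Only numpy, scipy, OpenCV 4.12 (cv2) and the standard library are available. Lean on these libraries where they do the work, as an engineer would, in place of code of your own. Each camera call takes 0.05 s, during which the arm holds its last target. There are 200 camera calls.

## Working session

There is one attempt and no reset: what is moved stays moved. The work goes in short steps, Python scripts to look and compute and a tool call to move; the robot and the scene stay as the last step left them, time stands still between calls to the robot, and variables do not carry over. Pictures are saved under pics/ and viewed, at most 13 in all, crops included, and the job is handed in when it is done.

Besides the shell and the picture viewer there is one more tool, called after ">>>" by a JSON object that holds its "fn" and its "kwargs". servo_tool: Moves the arm, as the interface text tells. Its arguments: {"type":"object","properties":{"moves":{"type":"array"}},"required":["moves"]}

```bash
mkdir -p pics; ls; python3 - <<'E'
from bench import robot
import cv2
for n in("side","top"):
    s=robot.snapshot(n); cv2.imwrite(f"pics/{n}0.png",s["image"])
    print(n,{k:v for k,v in s.items() if k!="image"})
print(robot.get_obs())
E
```

```text
pics
side {'fx': 457.1716934688713, 'fy': 457.1716934688713, 'cx': 321.6144338454636, 'cy': 192.23813559364078, 'eye': array([0.50203185, 0.81828373, 0.68040988]), 'orientation': array([-2.14492561, -0.01693343, -3.05885986])}
top {'fx': 466.7942516232365, 'fy': 466.7942516232365, 'cx': 313.8088265434952, 'cy': 199.32342859918532, 'eye': array([ 0.43977615, -0.10166108,  1.50413212]), 'orientation': array([-3.0431809 ,  0.02040231, -1.58805977])}
{'time': 0.1, 'joint_positions': array([-1.42612411e+00,  8.78677852e-02,  1.37208428e+00,  2.05967826e-05,
        1.68360740e+00, -1.03069027e-01]), 'qvel': array([-7.64304634e-05, -1.58070934e-03, -4.01666150e-03, -1.24314056e-04,
        1.00034075e-03, -5.56707782e-04]), 'joint_torque': array([ 1.74178360e-03, -3.41252124e+01, -3.03301799e+01,  7.18969549e-02,
        3.04195785e-02, -1.01946978e-04]), 'tool_pos': array([ 0.13481581, -0.53271319,  0.20443806]), 'ee_rot': array([-3.13963839e+00, -2.22719911e-04,  2.47743326e-01]), 'wrist_force': array([0.01453835, 0.71199146, 0.08820168]), 'wrist_torque': array([ 0.00601732, -0.01531968,  0.03004777]), 'finger_force': 0.0, 'width': 0.09382136429146103}
```

View pics/top0.png

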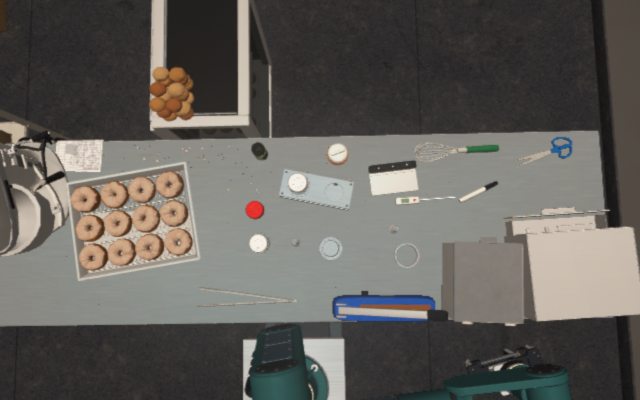

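View pics/side0.png

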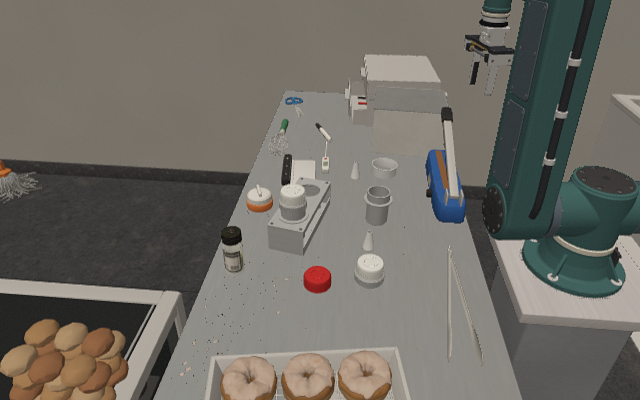

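The top view shows the jar at about (331,248), the capped sieve lid at (258,243), and the caddy at (316,189) with its empty well near (335,190). The red cap at (255,210) is a decoy. In the side view the jar is near (377,205), the lid near (370,270) and the caddy near (300,215). I'll zoom in.

```bash
cat > h.py <<'E'
import numpy as np, cv2
from scipy.spatial.transform import Rotation as R
from bench import robot
def ray(s,u,v):
    d=R.from_euler('xyz',s["orientation"]).apply([(u-s["cx"])/s["fx"],(v-s["cy"])/s["fy"],1.]); return s["eye"],d
def plane(s,u,v,z):
    e,d=ray(s,u,v); return e+d*(z-e[2])/d[2]
def proj(s,p):
    q=R.from_euler('xyz',s["orientation"]).inv().apply(np.asarray(p)-s["eye"]); return np.array([s["fx"]*q[0]/q[2]+s["cx"],s["fy"]*q[1]/q[2]+s["cy"]])
def tri(a,pa,b,pb):
    e1,d1=ray(a,*pa);e2,d2=ray(b,*pb)
    t=np.linalg.lstsq(np.c_[d1,-d2],e2-e1,rcond=None)[0]
    p,q=e1+t[0]*d1,e2+t[1]*d2; return (p+q)/2,np.linalg.norm(p-q)
E
python3 - <<'E'
import cv2
t=cv2.imread('pics/top0.png');s=cv2.imread('pics/side0.png')
cv2.imwrite('pics/tc.png',cv2.resize(t[160:290,230:430],None,fx=4,fy=4,interpolation=cv2.INTER_CUBIC))
cv2.imwrite('pics/sc.png',cv2.resize(s[150:300,240:420],None,fx=4,fy=4,interpolation=cv2.INTER_CUBIC))
E
```

```text
(no output)
```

View pics/tc.png

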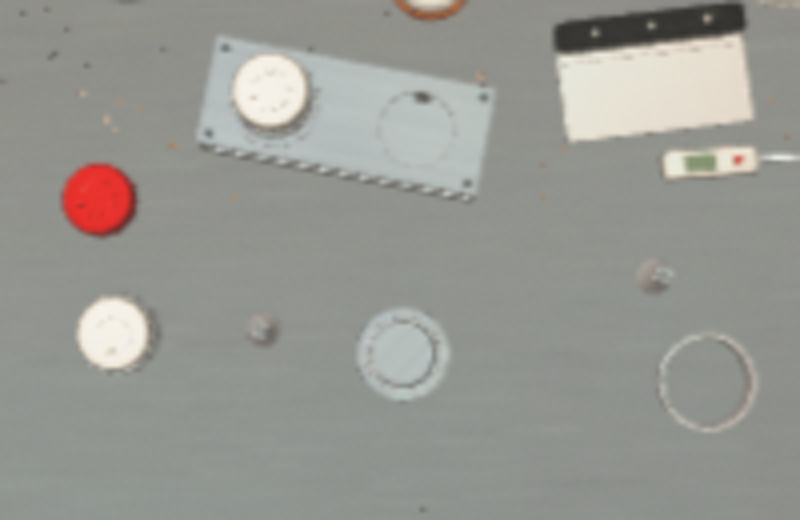

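View pics/sc.png

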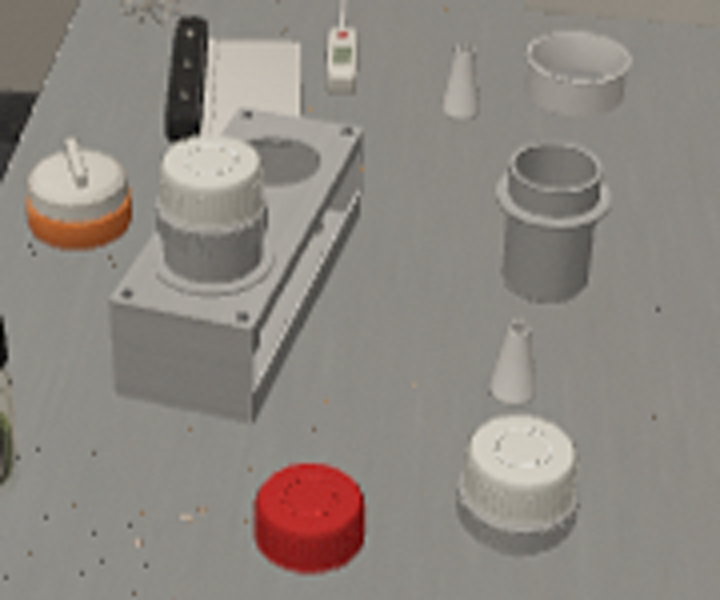

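The top crop (4x, offset (230,160)) shows the lid cap at (114,332), the jar flange and rim at (404,353), and the well at (417,129). The deck holes there are at (225,47), (483,97), (209,132) and (467,183). In the side crop (offset (240,150)) the jar rim centre is about (555,169), the cap top about (523,447), and the deck holes are at (247,115), (349,131), (127,293) and (243,317).

```bash
python3 - <<'E'
from h import *
np.set_printoptions(precision=4,suppress=True)
a=robot.snapshot("top");b=robot.snapshot("side")
ft=lambda x,y:((x+.5)/4-.5+230,(y+.5)/4-.5+160)
fs=lambda x,y:((x+.5)/4-.5+240,(y+.5)/4-.5+150)
def T(n,p,q,z): print(n,*tri(a,ft(*p),b,fs(*q)),"plane top",plane(a,*ft(*p),z),"side",plane(b,*fs(*q),z))
T("jar rim",(404,353),(555,169),.085)
T("lid top",(114,332),(523,447),.0555)
T("othertop",(270,90),(213,163),.1365)
hs=[((225,47),(127,293)),((483,97),(247,115)),((209,132),(243,317)),((467,183),(349,131))]
P=[]
for p,q in hs: T("hole",p,q,.068); P.append((plane(a,*ft(*p),.068)+plane(b,*fs(*q),.068))/2)
P=np.array(P);c=P.mean(0);d=(P[1]-P[0]+P[3]-P[2]);print("caddy",c,"wellward",np.degrees(np.arctan2(d[1],d[0])),c+.056*d/np.linalg.norm(d))
T("well",(417,129),(283,160),.068)
# lid blob, white mask centroid in both
for n,s in(("top",a),("side",b)):
    hsv=cv2.cvtColor(s["image"],cv2.COLOR_BGR2HSV); m=((hsv[...,2]>185)).astype('uint8')
    k,_,st,ce=cv2.connectedComponentsWithStats(m)
    print(n,[(st[i].tolist(),ce[i].round(1).tolist()) for i in range(1,k) if st[i,4]>60 and 230<ce[i][0]<430 and 150<ce[i][1]<300])
for nm,x,y in(("nozA",262,330),("nozB",655,276)): print(nm,plane(a,*ft(x,y),.04))
for nm,x,y in(("noz1",515,390),("noz2",460,110)): print(nm,plane(b,*fs(x,y),.0))
E
```

```text
jar rim [ 0.4318 -0.1235  0.0806] 0.000366771113537137 plane top [ 0.432  -0.1234  0.085 ] side [ 0.4321 -0.1166  0.085 ]
lid top [0.4512 0.1006 0.0534] 0.001438859522377649 plane top [0.4519 0.1003 0.0555] side [0.4506 0.1031 0.0555]
othertop [ 0.6273 -0.0274  0.1326] 0.0011045502657564279 plane top [ 0.6274 -0.0276  0.1365] side [ 0.6259 -0.0213  0.1365]
hole [0.6711 0.0107 0.0677] 0.0002631571182717251 plane top [0.6712 0.0107 0.068 ] side [0.6709 0.0112 0.068 ]
hole [ 0.628  -0.189   0.0664] 0.00042275897458792443 plane top [ 0.628  -0.1889  0.068 ] side [ 0.6274 -0.1863  0.068 ]
hole [0.6047 0.024  0.0664] 0.0007322377700558697 plane top [0.6049 0.0239 0.068 ] side [0.604  0.0261 0.068 ]
hole [ 0.561  -0.1749  0.0674] 0.0009590738281028347 plane top [ 0.5614 -0.1749  0.068 ] side [ 0.5604 -0.174   0.068 ]
caddy [ 0.616  -0.0815  0.068 ] wellward -102.31707004457726 [ 0.6041 -0.1362  0.068 ]
well [ 0.6016 -0.1374  0.0668] 0.005204911337891129 plane top [ 0.604  -0.1373  0.068 ] side [ 0.5987 -0.1352  0.068 ]
top [([328, 144, 20, 18, 274], [337.1, 152.2]), ([369, 169, 49, 26, 994], [393.2, 181.7]), ([281, 170, 71, 37, 1442], [317.9, 188.3]), ([396, 197, 24, 7, 109], [407.9, 200.0]), ([246, 201, 16, 17, 210], [253.7, 209.0]), ([249, 234, 18, 18, 248], [257.7, 242.7]), ([321, 241, 17, 14, 160], [329.6, 247.5])]
side [([281, 160, 34, 37, 658], [298.7, 177.2]), ([248, 185, 22, 16, 209], [258.1, 193.9]), ([358, 254, 25, 18, 343], [370.1, 262.4])]
nozA [ 0.4515 -0.0135  0.04  ]
nozB [ 0.4881 -0.3211  0.04  ]
noz1 [ 0.4503 -0.0095  0.    ]
noz2 [ 0.4891 -0.3219  0.    ]
```

```bash
cat >> h.py <<'E'
def go(x,y,z,yaw=None):
    o=robot.get_obs(); r=o["ee_rot"]
    v=R.from_euler('xyz',r).inv().apply(np.array([x,y,z])-o["tool_pos"])/.025
    w=0 if yaw is None else -np.degrees(yaw-r[2])/6
    print("rpydeg",np.degrees(r).round(2),"tcp",o["tool_pos"].round(4),"units",v.round(3),round(w,3),"F",o["wrist_force"].round(2),"w",round(o["width"],4),"ff",o["finger_force"],"t",o["time"])
E
python3 -c "
from h import *
go(.432,-.1235,.17,np.radians(77.7))"
```

```text
rpydeg [-1.7992e+02 -1.0000e-02  1.4200e+01] tcp [ 0.1349 -0.5329  0.2048] units [ 15.539 -12.957   1.41 ] -10.583 F [ 0.18 -0.38 -0.07] w 0.0941 ff 0.0 t 0.2
```

>>> {"fn": "servo_tool", "kwargs": {"moves": [[1.2, -1, 0, -1, 0], [2.4, -2, 0, -2, 0], [3.6, -3, 0, -3, 0], [4.8, -4, 0, -4, 0], [6, -5, 0, -5, 0], [7.2, -6, 0, -6, 0], [8.4, -7, 0, -7, 0], [9.6, -8, 0, -8, 0], [10.8, -9, 0, -9, 0], [12, -10, 0, -10, 0]]}}

```text
time: 1.03
tool_pos: [0.365, -0.2155, 0.2055]
ee_rot: [3.141, 0.0, 1.3]
wrist_force: [0.7, -0.5, 0.3]
width: 0.0942
finger_force: 0.0
```

```bash
python3 -c "
from h import *
go(.432,-.1235,.17,np.radians(77.7))"
```

```text
rpydeg [1.7997e+02 2.0000e-02 7.4480e+01] tcp [ 0.365  -0.2155  0.2055] units [4.262 1.596 1.42 ] -0.537 F [ 0.68 -0.55  0.34] w 0.0942 ff 0.0 t 1.0333
```

>>> {"fn": "servo_tool", "kwargs": {"moves": [[1.5, 0.5, 0, -0.5, 0], [3, 1, 0.5, -0.54, 0], [4.26, 1.6, 1.2, -0.54, 0], [4.26, 1.6, 1.4, -0.54, 0], [4.26, 1.6, 1.4, -0.54, 0], [4.26, 1.6, 1.4, -0.54, 0]]}}

```text
time: 1.53
tool_pos: [0.4314, -0.1258, 0.1701]
ee_rot: [-3.14, 0.001, 1.352]
wrist_force: [0.6, -0.2, 0.4]
width: 0.0941
finger_force: 0.0
```

```bash
python3 - <<'E'
from h import *
go(.432,-.1235,.0675,np.radians(77.7))
ims=[]
for n in("side","top"):
    s=robot.snapshot(n); o=robot.get_obs()
    cv2.imwrite(f"pics/{n}1.png",s["image"]); p=proj(s,o["tool_pos"]); print(n,p)
    u,v=p.astype(int); ims.append(cv2.resize(s["image"][v-60:v+60,u-60:u+60],(400,400),interpolation=cv2.INTER_CUBIC))
cv2.imwrite("pics/c1.png",np.hstack(ims))
E
```

```text
rpydeg [-1.7992e+02  3.0000e-02  7.7460e+01] tcp [ 0.4314 -0.1258  0.1701] units [0.098 0.01  4.103] -0.04 F [ 0.64 -0.16  0.44] w 0.0941 ff 0.0 t 1.5333
side [381.6178595  158.59917285]
top [332.31248184 248.11534221]
```

View pics/c1.png

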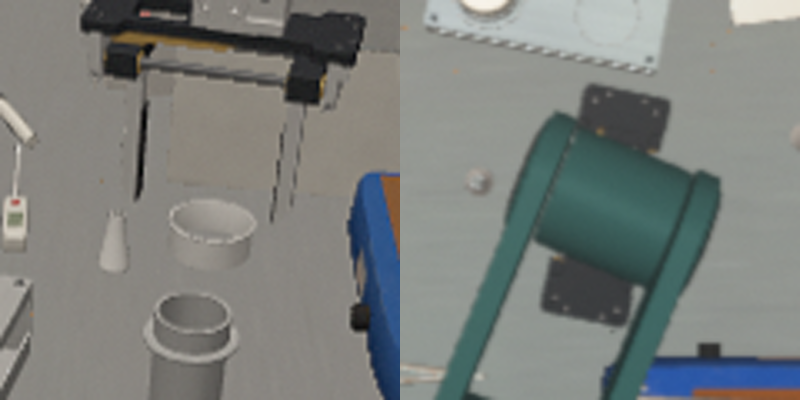

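The fingers straddle the jar axis symmetrically in the side view: fingertips at crop (138,198) and (273,222), jar neck centre near (193,312). I'll go down and grip.

>>> {"fn": "servo_tool", "kwargs": {"moves": [[0.1, 0, 1, 0, 0], [0.1, 0, 2, 0, 0], [0.1, 0, 3, 0, 0], [0.1, 0, 3.7, 0, 0], [0.1, 0, 4.05, 0, 0], [0.1, 0, 4.08, 0, 0], [0.1, 0, 4.08, 0, 0]]}}

```text
time: 2.22
tool_pos: [0.4326, -0.1242, 0.0692]
ee_rot: [3.141, 0.0, 1.35]
wrist_force: [-0.4, 0.0, -0.3]
width: 0.094
finger_force: 0.0
```

>>> {"fn": "servo_tool", "kwargs": {"moves": [[0, 0, 0, 0, 0.2], [0, 0, 0, 0, 0.3], [0, 0, 0, 0, 0.4], [0, 0, 0, 0, 0.5], [0, 0, 0, 0, 0.5], [0, 0, 0, 0, 0.6], [0, 0, 0, 0, 0.6]]}}

```text
time: 2.8
tool_pos: [0.4326, -0.1232, 0.0687]
ee_rot: [3.141, 0.0, 1.352]
wrist_force: [-0.4, 0.1, 0.8]
width: 0.0562
finger_force: 30.0
```

>>> {"fn": "servo_tool", "kwargs": {"moves": [[0, 0, -0.5, 0, 0.6], [0, 0, -1.2, 0, 0.6], [0, 0, -2.2, 0, 0.6], [0, 0, -3.2, 0, 0.6], [0, 0, -4, 0, 0.6], [0, 0, -4, 0, 0.6]]}}

```text
time: 3.3
tool_pos: [0.4347, -0.1242, 0.1729]
ee_rot: [3.133, 0.002, 1.352]
wrist_force: [0.4, 0.3, -2.1]
width: 0.0562
finger_force: 30.0
```

```bash
python3 -c "
from h import *
go(.604,-.1365,.165,np.radians(77.7))"
```

```text
rpydeg [1.7952e+02 9.0000e-02 7.7440e+01] tcp [ 0.4347 -0.1242  0.1729] units [0.991 6.713 0.37 ] -0.043 F [ 0.37  0.34 -2.09] w 0.0562 ff 29.998724324759678 t 3.3
```

>>> {"fn": "servo_tool", "kwargs": {"moves": [[0.1, 0.7, 0, 0, 0.6], [0.3, 1.9, 0, 0, 0.6], [0.5, 3.1, 0, 0, 0.6], [0.65, 4.3, 0, 0, 0.6], [0.8, 5.4, 0, 0, 0.6], [0.9, 6.2, 0, 0, 0.6], [1, 6.6, 0, 0, 0.6], [1, 6.7, 0, 0, 0.6], [1, 6.7, 0, 0, 0.6], [1, 6.7, 0, 0, 0.6]]}}

```text
time: 4.13
tool_pos: [0.6003, -0.1351, 0.167]
ee_rot: [-3.139, 0.0, 1.352]
wrist_force: [-0.7, 0.5, -3.1]
width: 0.0567
finger_force: 30.0
```

```bash
python3 - <<'E'
from h import *
go(.604,-.1365,.15,np.radians(77.7))
s=robot.snapshot("side");o=robot.get_obs()
cv2.imwrite("pics/s2.png",cv2.resize(s["image"][100:260,230:390],(600,600),interpolation=cv2.INTER_CUBIC))
b=o["tool_pos"]+[0,0,-.0687]; z=np.array
for n,p in(("jar foot centre",b),("foot -x'",b+z([-.0264,.0057,.003])),("foot +x'",b+z([.0264,-.0057,.003])),("rim -",b+z([-.0274,.006,.085])),("rim +",b+z([.0274,-.006,.085])),("flange-",b+z([-.0342,.0075,.0635])),("flange+",b+z([.0342,-.0075,.0635])),("well",z([.604,-.1365,.068]))):
    q=proj(s,p); print(n,q.round(1),((q-[230,100])*3.75).round(0))
E
```

```text
rpydeg [-179.84    0.     77.44] tcp [ 0.6003 -0.1351  0.167 ] units [-0.022  0.157  0.681] -0.044 F [-0.67  0.52 -3.14] w 0.0567 ff 29.998703804703837 t 4.1333
jar foot centre [309.8 178.9] [299. 296.]
foot -x' [320.3 179.7] [339. 299.]
foot +x' [299.3 176.1] [260. 285.]
rim - [321.3 149.8] [342. 187.]
rim + [298.6 146.2] [257. 173.]
flange- [324.  158.4] [352. 219.]
flange+ [296.  153.8] [247. 202.]
well [308.3 189.2] [294. 335.]
```

View pics/s2.png

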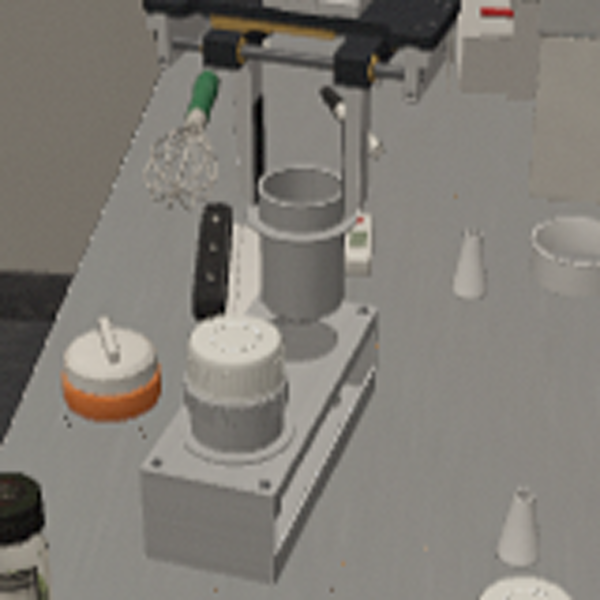

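The jar body spans crop x 262–344 and the rim 259–343, about 1 mm towards −x of the prediction. The well's right edge at 338 fits its measured place. I'll aim at TCP x = 0.605 and lower gently.

>>> {"fn": "servo_tool", "kwargs": {"moves": [[0, 0.1, 0.2, 0, 0.6], [0, 0.19, 0.5, 0, 0.6], [0, 0.19, 0.7, 0, 0.6], [0, 0.19, 0.9, 0, 0.6], [0, 0.19, 0.95, 0, 0.6], [0, 0.19, 0.95, 0, 0.6], [0, 0.19, 0.95, 0, 0.6]]}}

```text
time: 4.77
tool_pos: [0.6059, -0.1363, 0.1447]
ee_rot: [-3.141, 0.0, 1.352]
wrist_force: [-0.5, -0.1, -1.0]
width: 0.0561
finger_force: 30.0
```

```bash
python3 -c "
from h import *
go(.605,-.1365,.131)"
```

```text
rpydeg [-179.99    0.     77.44] tcp [ 0.6059 -0.1363  0.1447] units [-0.016 -0.035  0.546] 0 F [-0.46 -0.09 -1.02] w 0.0561 ff 29.998700234918942 t 4.7667
```

>>> {"fn": "servo_tool", "kwargs": {"moves": [[0, -0.03, 0.15, 0, 0.6], [0, -0.03, 0.3, 0, 0.6], [0, -0.03, 0.45, 0, 0.6], [0, -0.03, 0.55, 0, 0.6], [0, -0.03, 0.65, 0, 0.6], [0, -0.03, 0.65, 0, 0.6]]}}

```text
time: 5.27
tool_pos: [0.6048, -0.136, 0.1275]
ee_rot: [-3.14, -0.0, 1.352]
wrist_force: [-0.7, 0.9, -1.4]
width: 0.0564
finger_force: 30.0
```

```bash
python3 -c "
from h import *
go(.605,-.1365,.11)"
```

```text
rpydeg [-179.91   -0.     77.44] tcp [ 0.6048 -0.136   0.1275] units [-0.017  0.011  0.7  ] 0 F [-0.72  0.85 -1.39] w 0.0564 ff 29.998696617658425 t 5.2667
```

>>> {"fn": "servo_tool", "kwargs": {"moves": [[0, 0, 0.2, 0, 0.6], [0, 0, 0.4, 0, 0.6], [0, 0, 0.6, 0, 0.6], [0, 0, 0.75, 0, 0.6], [0, 0, 0.9, 0, 0.6], [0, 0, 0.9, 0, 0.6]]}}

```text
time: 5.77
tool_pos: [0.605, -0.136, 0.1047]
ee_rot: [-3.14, -0.0, 1.352]
wrist_force: [-0.3, 1.0, -1.4]
width: 0.0563
finger_force: 30.0
```

>>> {"fn": "servo_tool", "kwargs": {"moves": [[0, 0, 0.15, 0, 0.6], [0, 0, 0.3, 0, 0.6], [0, 0, 0.45, 0, 0.6], [0, 0, 0.6, 0, 0.6], [0, 0, 0.6, 0, 0.6], [0, 0, 0.6, 0, 0.6]]}}

```text
time: 6.27
tool_pos: [0.6052, -0.1358, 0.0905]
ee_rot: [-3.141, -0.0, 1.352]
wrist_force: [1.2, 0.8, -1.1]
width: 0.0564
finger_force: 30.0
```

>>> {"fn": "servo_tool", "kwargs": {"moves": [[0, 0, 0.15, 0, 0.6], [0, 0, 0.3, 0, 0.6], [0, 0, 0.4, 0, 0.6], [0, 0, 0.5, 0, 0.6], [0, 0, 0.5, 0, 0.6], [0, 0, 0.5, 0, 0.6]]}}

```text
time: 6.77
tool_pos: [0.6049, -0.136, 0.0769]
ee_rot: [-3.14, -0.0, 1.352]
wrist_force: [1.7, 0.4, -4.0]
width: 0.0565
finger_force: 30.0
```

>>> {"fn": "servo_tool", "kwargs": {"moves": [[0, 0, 0.05, 0, 0.6], [0, 0, 0.1, 0, 0.6], [0, 0, 0.15, 0, 0.6], [0, 0, 0.15, 0, 0.6]]}}

```text
time: 7.1
tool_pos: [0.6056, -0.1361, 0.0752]
ee_rot: [3.141, -0.0, 1.352]
wrist_force: [0.6, 0.4, 1.1]
width: 0.0561
finger_force: 30.0
```

>>> {"fn": "servo_tool", "kwargs": {"moves": [[0, 0, 0.06, 0, 0.6], [0, 0, 0.12, 0, 0.6], [0, 0, 0.12, 0, 0.6], [0, 0, 0.12, 0, 0.6]]}}

```text
time: 7.43
tool_pos: [0.6059, -0.136, 0.0747]
ee_rot: [3.139, -0.0, 1.352]
wrist_force: [-3.6, 3.1, 10.9]
width: 0.0564
finger_force: 30.0
```

>>> {"fn": "servo_tool", "kwargs": {"moves": [[0, 0, 0.06, 0, 0.6], [0, 0, 0.12, 0, 0.6], [0, 0, 0.12, 0, 0.6], [0, 0, 0.12, 0, 0.6]]}}

```text
time: 7.77
tool_pos: [0.6059, -0.1359, 0.0746]
ee_rot: [3.138, -0.0, 1.352]
wrist_force: [-7.7, 4.4, 19.2]
width: 0.0557
finger_force: 30.0
```

>>> {"fn": "servo_tool", "kwargs": {"moves": [[0, 0, 0.05, 0, 0.6], [0, 0, 0.05, 0, 0.6], [0, 0, -0.1, 0, 0.6], [0, 0, -0.15, 0, 0.45], [0, 0, -0.15, 0, 0.3], [0, 0, -0.15, 0, 0], [0, 0, -0.15, 0, 0], [0, 0, -0.15, 0, 0], [0, 0, -0.15, 0, 0], [0, 0, -0.15, 0, 0]]}}

```text
time: 8.6
tool_pos: [0.605, -0.1363, 0.0718]
ee_rot: [-3.141, 0.0, 1.351]
wrist_force: [1.3, 1.0, -0.1]
width: 0.0919
finger_force: 0.0
```

>>> {"fn": "servo_tool", "kwargs": {"moves": [[0, 0, -0.8, 0, 0], [0, 0, -1.8, 0, 0], [0, 0, -2.8, 0, 0], [0, 0, -4, 0, 0], [0, -1, -4.5, 0, 0], [0, -2.5, -4.5, 0, 0], [0, -4, -4.5, 0, 0], [0, -5.5, -4.5, 0, 0], [0, -6.5, -4.5, 0, 0], [0, -6.5, -4.5, 0, 0]]}}

```text
time: 9.43
tool_pos: [0.443, -0.0998, 0.1852]
ee_rot: [-3.141, 0.0, 1.351]
wrist_force: [0.7, -0.5, 0.1]
width: 0.0942
finger_force: 0.0
```

```bash
python3 - <<'E'
from h import *
go(.4515,.1005,.16,np.radians(77.7))
t=robot.snapshot("top");s=robot.snapshot("side")
A=cv2.resize(t["image"][165:225,270:370],None,fx=4,fy=4,interpolation=cv2.INTER_CUBIC)
B=cv2.resize(s["image"][150:260,265:365],None,fx=4,fy=4,interpolation=cv2.INTER_CUBIC)
C=np.zeros((440,800,3),'uint8');C[:240,:400]=A;C[:,400:]=B;cv2.imwrite("pics/c3.png",C)
w=np.array([.604,-.1365,.091])
q=proj(t,w);print("rim pred top",(q-[270,165])*4);q=proj(s,w);print("side",(q-[265,150])*4+[400,0])
E
```

```text
rpydeg [-1.7995e+02  2.0000e-02  7.7430e+01] tcp [ 0.443  -0.0998  0.1852] units [ 7.893 -1.411  1.009] -0.045 F [ 0.65 -0.46  0.12] w 0.0942 ff 0.0 t 9.4333
rim pred top [255.12316106 104.12561024]
side [573.35473374 125.3644656 ]
```

View pics/c3.png

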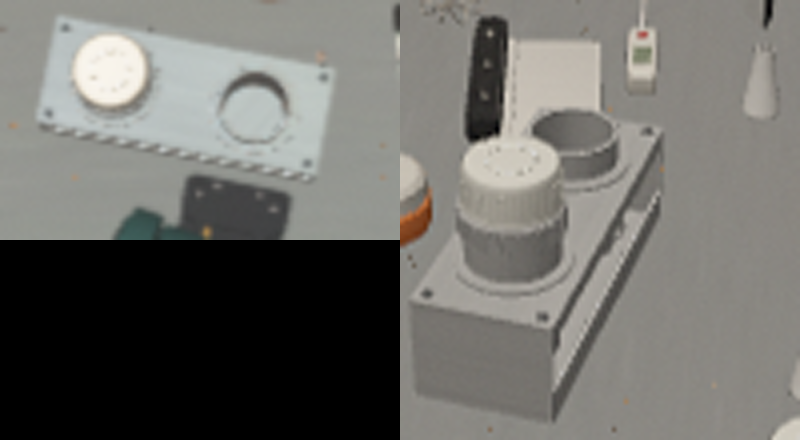

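The jar is seated: its rim is at about (254,107) in the top part and (575,131) in the side part, the flange is flat on the deck, and it is upright. Now the lid.

>>> {"fn": "servo_tool", "kwargs": {"moves": [[1, -0.1, 0, 0, 0], [2.3, -0.4, 0, 0, 0], [3.6, -0.6, 0, 0, 0], [5, -0.8, 0, 0, 0], [6.3, -1.1, 0.3, 0, 0], [7.3, -1.2, 0.6, 0, 0], [7.8, -1.3, 1, 0, 0], [7.95, -1.34, 1, 0, 0], [7.95, -1.34, 1, 0, 0], [7.95, -1.34, 1, 0, 0]]}}

```text
time: 10.37
tool_pos: [0.458, 0.1001, 0.1602]
ee_rot: [3.141, 0.001, 1.352]
wrist_force: [0.9, -0.2, 0.8]
width: 0.0942
finger_force: 0.0
```

```bash
python3 - <<'E'
from h import *
go(.453,.1008,.007)
s=robot.snapshot("side");o=robot.get_obs();cv2.imwrite("pics/s4.png",s["image"])
p=proj(s,o["tool_pos"]);u,v=int(p[0]),int(p[1])+20;print(p,(p-[u-60,v-60])*5)
cv2.imwrite("pics/c4.png",cv2.resize(s["image"][v-60:v+60,u-60:u+60],(600,600),interpolation=cv2.INTER_CUBIC))
q=proj(s,[.4515,.1008,.0555]);print("lidtop",(q-[u-60,v-60])*5)
E
```

```text
rpydeg [1.7998e+02 4.0000e-02 7.7440e+01] tcp [0.458  0.1001 0.1602] units [-0.01  -0.205  6.126] 0 F [ 0.9  -0.21  0.81] w 0.0942 ff 0.0 t 10.3667
[370.55630862 218.7070722 ] [302.7815431 203.535361 ]
lidtop [299.65924924 412.96479779]
```

View pics/c4.png

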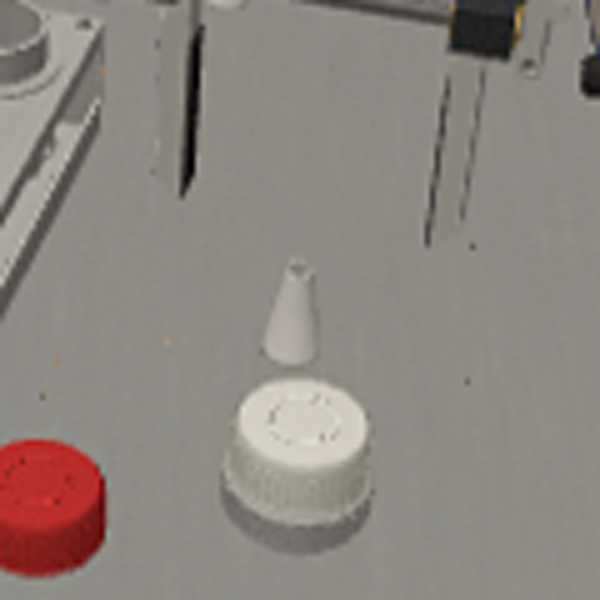

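The cap top centre is near (303,419), about as predicted, and the fingers straddle it. I'll descend.

>>> {"fn": "servo_tool", "kwargs": {"moves": [[0.02, -0.1, 0.8, 0, 0], [0.02, -0.22, 1.8, 0, 0], [0.02, -0.22, 2.8, 0, 0], [0.02, -0.22, 3.8, 0, 0], [0.02, -0.22, 4.8, 0, 0], [0.02, -0.22, 5.5, 0, 0], [0.02, -0.22, 5.9, 0, 0], [0.02, -0.22, 6.05, 0, 0], [0.02, -0.22, 6.05, 0, 0], [0.02, -0.22, 6.05, 0, 0]]}}

```text
time: 11.25
tool_pos: [0.4532, 0.1018, 0.01]
ee_rot: [3.139, -0.001, 1.351]
wrist_force: [0.3, -0.8, 0.2]
width: 0.0939
finger_force: 0.0
```

```bash
python3 -c "
from h import *
go(.4525,.1008,.0075)"
```

```text
rpydeg [ 1.7987e+02 -3.0000e-02  7.7400e+01] tcp [0.4532 0.1018 0.01  ] units [-0.046 -0.018  0.099] 0 F [ 0.35 -0.81  0.2 ] w 0.0939 ff 0.0 t 11.25
```

>>> {"fn": "servo_tool", "kwargs": {"moves": [[-0.03, -0.02, 0.07, 0, 0], [-0.03, -0.02, 0.07, 0, 0.1], [-0.03, -0.02, 0.07, 0, 0.2], [-0.03, -0.02, 0.07, 0, 0.3], [-0.03, -0.02, 0.07, 0, 0.35], [-0.03, -0.02, 0.07, 0, 0.4], [-0.03, -0.02, 0.07, 0, 0.5], [-0.03, -0.02, 0.07, 0, 0.5], [-0.03, -0.02, 0.07, 0, 0.5]]}}

```text
time: 12.0
tool_pos: [0.4514, 0.1016, 0.0071]
ee_rot: [3.141, -0.0, 1.352]
wrist_force: [0.5, 0.2, 1.8]
width: 0.0615
finger_force: 30.0
```

>>> {"fn": "servo_tool", "kwargs": {"moves": [[0, 0, -0.2, 0, 0.5], [0, 0, -0.5, 0, 0.5], [0, 0, -1.2, 0, 0.5], [0, 0, -2, 0, 0.5], [0, 0, -2.8, 0, 0.5], [0, 0, -3.6, 0, 0.5], [0, 0, -4.4, 0, 0.5], [0, 0, -4.8, 0, 0.5], [0, 0, -5, 0, 0.5], [0, 0, -5, 0, 0.5]]}}

```text
time: 12.83
tool_pos: [0.4519, 0.1016, 0.1331]
ee_rot: [3.139, -0.001, 1.352]
wrist_force: [0.5, -0.1, -2.2]
width: 0.0616
finger_force: 30.0
```

```bash
python3 - <<'E'
from h import *
go(.605,-.136,.135)
s=robot.snapshot("side");cv2.imwrite("pics/s5.png",s["image"])
hsv=cv2.cvtColor(s["image"],cv2.COLOR_BGR2HSV); m=(hsv[...,2]>185).astype('uint8')
k,_,st,ce=cv2.connectedComponentsWithStats(m)
p=robot.get_obs()["tool_pos"]+[0,0,.0475]; q=proj(s,p);print("pred captop",q)
print([(st[i].tolist(),ce[i].round(1).tolist()) for i in range(1,k) if st[i,4]>60 and np.hypot(*(ce[i]-q))<30])
E
```

```text
rpydeg [ 1.7988e+02 -3.0000e-02  7.7440e+01] tcp [0.4519 0.1016 0.1331] units [-7.943  8.045 -0.065] 0 F [ 0.54 -0.15 -2.16] w 0.0616 ff 29.999628961086273 t 12.8333
pred captop [374.94210944 211.51113375]
[([361, 204, 28, 17, 361], [374.8, 212.2])]
```

```bash
python3 -c "
from h import *
go(.47,-.1355,.15);go(.6053,-.1355,.15)"
```

```text
rpydeg [-1.7999e+02  1.0000e-02  7.7440e+01] tcp [0.4512 0.1015 0.1317] units [-9.09   2.797 -0.729] 0 F [-0.45  0.26 -1.41] w 0.0614 ff 29.9996155500412 t 12.8833
rpydeg [-1.7999e+02  1.0000e-02  7.7440e+01] tcp [0.4512 0.1015 0.1317] units [-7.913  8.079 -0.73 ] 0 F [-0.45  0.26 -1.41] w 0.0614 ff 29.9996155500412 t 12.8833
```

>>> {"fn": "servo_tool", "kwargs": {"moves": [[-0.5, 0.1, -0.3, 0, 0.5], [-1.4, 0.4, -0.6, 0, 0.5], [-2.5, 0.8, -0.9, 0, 0.5], [-3.6, 1.1, -1, 0, 0.5], [-4.7, 1.4, -1, 0, 0.5], [-5.8, 1.8, -1, 0, 0.5], [-6.9, 2.1, -1, 0, 0.5], [-8, 2.4, -1, 0, 0.5], [-8.8, 2.8, -1, 0, 0.5], [-9.05, 3.3, -1, 0, 0.5]]}}

```text
time: 13.72
tool_pos: [0.481, -0.1399, 0.1548]
ee_rot: [-3.138, 0.001, 1.348]
wrist_force: [0.4, 0.0, -1.4]
width: 0.061
finger_force: 30.0
```

```bash
python3 -c "
from h import *
go(.6053,-.1355,.14)"
```

```text
rpydeg [-1.7977e+02  6.0000e-02  7.7230e+01] tcp [ 0.481  -0.1399  0.1548] units [1.271 4.814 0.573] 0 F [ 0.41  0.01 -1.42] w 0.061 ff 29.999498426914215 t 13.7167
```

>>> {"fn": "servo_tool", "kwargs": {"moves": [[0.2, 0.8, 0, 0, 0.5], [0.5, 1.8, 0, 0, 0.5], [0.7, 2.8, 0, 0, 0.5], [0.9, 3.7, 0, 0, 0.5], [1.1, 4.4, 0.2, 0, 0.5], [1.2, 4.75, 0.4, 0, 0.5], [1.2, 4.8, 0.5, 0, 0.5], [1.2, 4.8, 0.5, 0, 0.5], [1.2, 4.8, 0.5, 0, 0.5]]}}

```text
time: 14.47
tool_pos: [0.6049, -0.134, 0.1433]
ee_rot: [-3.139, 0.0, 1.351]
wrist_force: [-0.8, -0.4, -1.1]
width: 0.0614
finger_force: 30.0
```

```bash
python3 - <<'E'
from h import *
go(.6053,-.1355,.11,np.radians(77.7))
s=robot.snapshot("side");u,v=265,110
cv2.imwrite("pics/c6.png",cv2.resize(s["image"][v:v+120,u:u+120],(600,600),interpolation=cv2.INTER_CUBIC))
p=robot.get_obs()["tool_pos"]
for n,z in(("plug",-.0071),("collar",.012),("captop",.0484)): print(n,(proj(s,p+[0,0,z])-[u,v])*5)
print("rim",(proj(s,[.604,-.1365,.091])-[u,v])*5)
go(.6053,-.1355,.11)
E
```

```text
rpydeg [-1.7984e+02  1.0000e-02  7.7430e+01] tcp [ 0.6049 -0.134   0.1433] units [-0.057  0.032  1.333] -0.045 F [-0.79 -0.38 -1.14] w 0.0614 ff 29.999573528766632 t 14.4667
plug [213.84937034 277.51573883]
collar [213.86894856 242.56877024]
captop [213.90731209 174.09020896]
rim [216.69341717 356.70558201]
rpydeg [-1.7992e+02  1.0000e-02  7.7420e+01] tcp [ 0.6052 -0.1341  0.1442] units [-0.055  0.02   1.367] 0 F [-0.48 -0.33 -1.82] w 0.0613 ff 29.999679028987885 t 14.5167
```

View pics/c6.png

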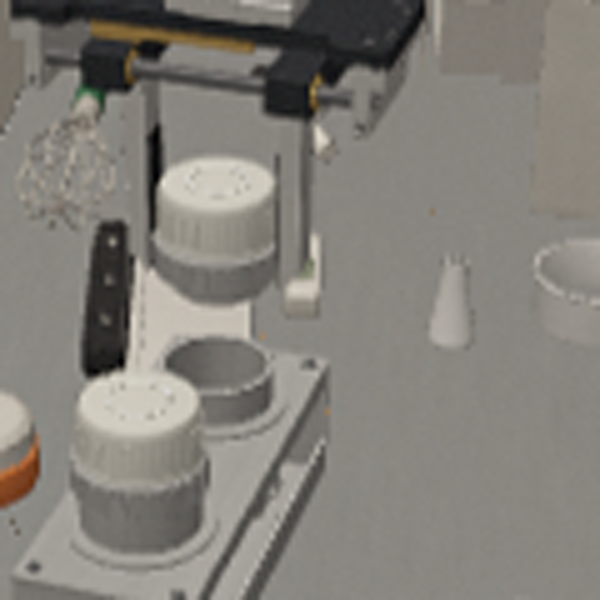

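The collar (152–278) and the jar rim (162–272) share the same centre at x ≈ 215–217, so they are aligned. I'll lower gently.

>>> {"fn": "servo_tool", "kwargs": {"moves": [[-0.05, 0.02, 0.3, 0, 0.5], [-0.05, 0.02, 0.7, 0, 0.5], [-0.05, 0.02, 1.1, 0, 0.5], [-0.05, 0.02, 1.4, 0, 0.5], [-0.05, 0.02, 1.6, 0, 0.5], [-0.05, 0.02, 1.6, 0, 0.5], [-0.05, 0.02, 1.6, 0, 0.5]]}}

```text
time: 15.1
tool_pos: [0.6062, -0.1353, 0.1038]
ee_rot: [-3.14, -0.0, 1.352]
wrist_force: [0.5, -0.3, -1.2]
width: 0.0612
finger_force: 30.0
```

```bash
python3 -c "
from h import *
go(.6053,-.1355,.095)"
```

```text
rpydeg [-179.93   -0.     77.44] tcp [ 0.6062 -0.1353  0.1038] units [-0.016 -0.031  0.351] 0 F [ 0.49 -0.35 -1.21] w 0.0612 ff 29.999735355377197 t 15.1
```

>>> {"fn": "servo_tool", "kwargs": {"moves": [[0, -0.03, 0.1, 0, 0.5], [0, -0.03, 0.2, 0, 0.5], [0, -0.03, 0.3, 0, 0.5], [0, -0.03, 0.35, 0, 0.5], [0, -0.03, 0.35, 0, 0.5]]}}

```text
time: 15.52
tool_pos: [0.6055, -0.1352, 0.0953]
ee_rot: [-3.141, 0.0, 1.352]
wrist_force: [0.1, -0.1, -1.8]
width: 0.0615
finger_force: 30.0
```

>>> {"fn": "servo_tool", "kwargs": {"moves": [[0, 0, 0.06, 0, 0.5], [0, 0, 0.12, 0, 0.5], [0, 0, 0.15, 0, 0.5], [0, 0, 0.15, 0, 0.5]]}}

```text
time: 15.85
tool_pos: [0.6056, -0.1352, 0.0917]
ee_rot: [-3.141, 0.0, 1.352]
wrist_force: [-0.7, 0.3, -1.9]
width: 0.0614
finger_force: 30.0
```

>>> {"fn": "servo_tool", "kwargs": {"moves": [[0, 0, 0.05, 0, 0.5], [0, 0, 0.1, 0, 0.5], [0, 0, 0.15, 0, 0.5], [0, 0, 0.15, 0, 0.5]]}}

```text
time: 16.18
tool_pos: [0.6058, -0.1352, 0.0882]
ee_rot: [3.141, 0.0, 1.352]
wrist_force: [-0.5, -0.0, -1.2]
width: 0.0614
finger_force: 30.0
```

>>> {"fn": "servo_tool", "kwargs": {"moves": [[0, 0, 0.05, 0, 0.5], [0, 0, 0.1, 0, 0.5], [0, 0, 0.1, 0, 0.5], [0, 0, 0.1, 0, 0.5]]}}

```text
time: 16.52
tool_pos: [0.6059, -0.1353, 0.0881]
ee_rot: [3.14, 0.0, 1.352]
wrist_force: [-4.4, 1.8, 5.9]
width: 0.0611
finger_force: 30.0
```

>>> {"fn": "servo_tool", "kwargs": {"moves": [[0, 0, -0.05, 0, 0.5], [0, 0, -0.08, 0, 0.4], [0, 0, -0.08, 0, 0.25], [0, 0, -0.08, 0, 0.1], [0, 0, -0.08, 0, 0], [0, 0, -0.08, 0, 0], [0, 0, -0.08, 0, 0], [0, 0, -0.08, 0, 0]]}}

```text
time: 17.18
tool_pos: [0.6057, -0.1352, 0.0876]
ee_rot: [-3.142, 0.0, 1.352]
wrist_force: [-0.2, 0.6, 0.7]
width: 0.0936
finger_force: 0.0
```

>>> {"fn": "servo_tool", "kwargs": {"moves": [[0, 0, -0.2, 0, 0], [0, 0, -0.5, 0, 0], [0, 0, -0.8, 0, 0], [0, 0, -1, 0, 0], [0, 0, -1.05, 0, 0], [0, 0, -1.05, 0, 0], [0, 0, -1.05, 0, 0]]}}

```text
time: 17.77
tool_pos: [0.6058, -0.1352, 0.1141]
ee_rot: [3.141, 0.0, 1.352]
wrist_force: [0.5, -0.3, -0.6]
width: 0.0942
finger_force: 0.0
```

```bash
python3 - <<'E'
from h import *
go(.6056,-.1353,.114)
s=robot.snapshot("side");u,v=265,110
cv2.imwrite("pics/c7.png",cv2.resize(s["image"][v:v+120,u:u+120],(600,600),interpolation=cv2.INTER_CUBIC))
E
```

```text
rpydeg [1.7998e+02 1.0000e-02 7.7440e+01] tcp [ 0.6058 -0.1352  0.1141] units [-0.004 -0.006  0.006] 0 F [ 0.48 -0.29 -0.64] w 0.0942 ff 0.0 t 17.7667
```

View pics/c7.png

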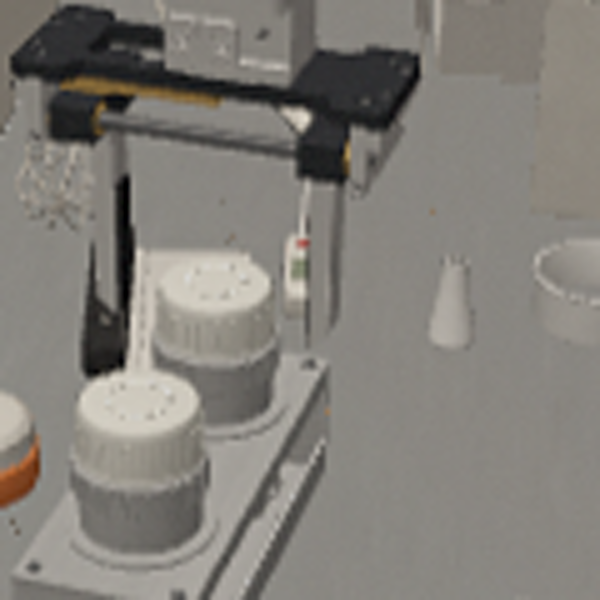

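The lid is seated with its cap on, cap top centre at (214,280), matching the other shaker. The fingertips are above the collar. Now I'll grip the cap and lift it slowly.

>>> {"fn": "servo_tool", "kwargs": {"moves": [[0, 0, 0, 0, 0.1], [0, 0, 0, 0, 0.2], [0, 0, 0, 0, 0.3], [0, 0, 0, 0, 0.35], [0, 0, 0, 0, 0.4], [0, 0, 0, 0, 0.5], [0, 0, 0, 0, 0.5], [0, 0, 0, 0, 0.5]]}}

```text
time: 18.48
tool_pos: [0.6057, -0.1352, 0.1139]
ee_rot: [-3.141, 0.0, 1.352]
wrist_force: [-0.1, -0.1, -0.4]
width: 0.0589
finger_force: 30.0
```

>>> {"fn": "servo_tool", "kwargs": {"moves": [[0, 0, -0.1, 0, 0.5], [0, 0, -0.25, 0, 0.5], [0, 0, -0.4, 0, 0.5], [0, 0, -0.6, 0, 0.5], [0, 0, -0.8, 0, 0.5], [0, 0, -1, 0, 0.5], [0, 0, -1.2, 0, 0.5], [0, 0, -1.4, 0, 0.5]]}}

```text
time: 19.15
tool_pos: [0.6058, -0.1353, 0.1498]
ee_rot: [3.141, 0.0, 1.352]
wrist_force: [-0.1, 0.2, -0.3]
width: 0.0592
finger_force: 30.0
```

>>> {"fn": "servo_tool", "kwargs": {"moves": [[0, 0, -0.3, 0, 0.5], [0, 0, -0.6, 0, 0.5], [0, 0, -0.9, 0, 0.5], [0, 0, -1.2, 0, 0.5], [0, 0, -1.5, 0, 0.5], [0, 0, -1.7, 0, 0.5], [0, 0, -1.8, 0, 0.5], [0, 0, -1.8, 0, 0.5], [0, 0, -1.8, 0, 0.5], [0, 0, -1.8, 0, 0.5]]}}

```text
time: 19.98
tool_pos: [0.6054, -0.1351, 0.1933]
ee_rot: [-3.14, -0.0, 1.352]
wrist_force: [-0.0, -0.2, 0.5]
width: 0.0593
finger_force: 30.0
```

```bash
python3 - <<'E'
from h import *
go(.6056,-.1353,.19)
s=robot.snapshot("side");u,v=245,90
cv2.imwrite("pics/c8.png",cv2.resize(s["image"][v:v+150,u:u+150],(600,600),interpolation=cv2.INTER_CUBIC))
E
```

```text
rpydeg [-179.93   -0.     77.44] tcp [ 0.6054 -0.1351  0.1933] units [-0.005  0.007  0.133] 0 F [-0.04 -0.17  0.54] w 0.0593 ff 29.999782908707857 t 19.9833
```

View pics/c8.png

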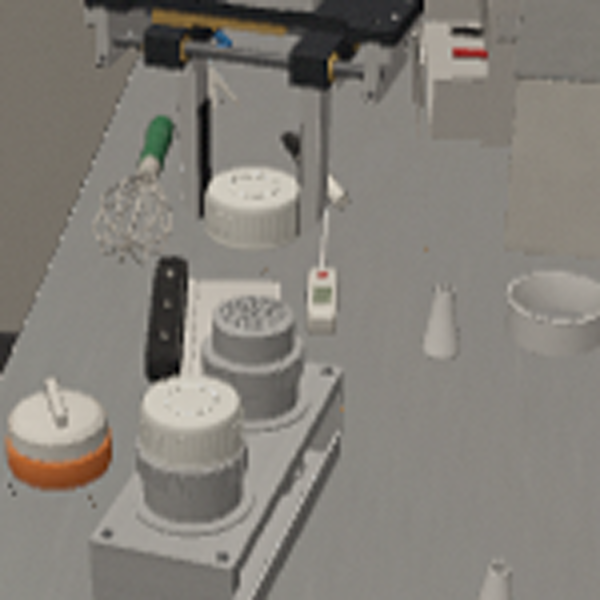

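The cap is held upright at (252,205), and the sieve lid is seated with its mesh bare at (255,315). I'll go up a little more so there is a true 6 cm gap.

>>> {"fn": "servo_tool", "kwargs": {"moves": [[0, 0, -0.2, 0, 0.5], [0, 0, -0.4, 0, 0.5], [0, 0, -0.55, 0, 0.5], [0, 0, -0.6, 0, 0.5], [0, 0, -0.6, 0, 0.5], [0, 0, -0.6, 0, 0.5], [0, 0, -0.6, 0, 0.5], [0, 0, -0.6, 0, 0.5]]}}

```text
time: 20.7
tool_pos: [0.6056, -0.1352, 0.2087]
ee_rot: [-3.141, 0.0, 1.352]
wrist_force: [-0.8, 0.5, -0.8]
width: 0.0591
finger_force: 30.0
```

```bash
python3 -c "
from h import *
go(.6056,-.1353,.2)
print(robot.close_job())"
```

```text
rpydeg [-179.97    0.     77.44] tcp [ 0.6056 -0.1352  0.2087] units [-0.004  0.     0.347] 0 F [-0.75  0.52 -0.82] w 0.0591 ff 29.99976748600602 t 20.7
the job is handed in; nothing more can be done
None
```

The job is handed in, with no verdict returned: the jar is pressed home in the well, the sieve lid is seated on it, and the gripper holds the white cap upright about 7 cm above the lid's top, after 20.7 s on the robot's clock.

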